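Slide the seed dish into the locator and shut its gate

TASK

Using only the fingertips and without picking anything up, push the glass dish of orange seeds along the bench into the aluminium V-shaped locator until it sits fully home against both fences, and then swing the blue gate fully shut behind it. Leave the other dishes, the vials, the jar and the forceps where they are.

Things in the scene. Friction and masses are not known exactly. Their poses are not given: they have to be found in the camera images.
- dish_orange: loose closed round glass dish, 90 mm across and 20 mm high, about 130 g, filled with orange seeds, white label on its rim; origin at the centre of its underside, z up. The dish to push; it must stay flat on the bench.
- locator: Fixed aluminium V-stop. Origin: where the centre of a home dish lies on the bench. +x: the push-in direction; the mouth faces -x. Two fences 16 mm high, 8 thick, 86 long touch the home dish with their middles at 55 degrees either side of +x; mouth ends near x -10, y +-65 mm. A side piece as high (y -66 mm) joins the -y fence to the gate's hinge. No floor plate: the dish slides on the bench.
- gate (a joint): Blue gate's angle, rad: 0 shut (end stop), 2.3 fully open, starts 1.6 to 1.95. Upright hinge, light friction (0.04 N m), stays where left. Straight bar 8 mm thick, 110 mm long from the hinge, 6 to 26 mm above the bench. Shut, it runs along the locator's +y across the mouth, 3 mm behind the home dish; at 1.57 it points along the locator's -x. Seen from above it shuts clockwise.
- gate_hinge (a point): on the gate's hinge axis, 16 mm above the bench, at x = -52, y = -74 mm in the locator's frame
- gate_tip (a point): the middle of the free end of the gate bar, 110 mm from the hinge axis, 16 mm above the bench
- dish_black: loose closed round glass dish, 90 mm across and 20 mm high, about 130 g, filled with black seeds, white label on its rim; origin at the centre of its underside, z up. Bystander.
- dish_green: loose closed round glass dish, 90 mm across and 20 mm high, about 130 g, filled with green seeds, white label on its rim; origin at the centre of its underside, z up. Bystander.
- vial_a: loose upright clear vial with yellow seeds and a white cap, 25 mm across, 50 mm high; origin at the centre of its underside. Bystander.
- vial_b: loose upright clear vial with brown seeds and a white cap, 25 mm across, 50 mm high; origin at the centre of its underside. Bystander.
- jar: loose amber glass jar, 64 mm across, 58 mm high; origin at the centre of its underside. Bystander.
- forceps: loose steel forceps lying flat, about 130 mm long, 4 mm thick; origin under the middle, x along its length. Bystander.

How it is judged:
By the outcome, as a careful person would: the job done as asked, in the order asked, and still so for the second after the job is handed in, with the robot touching nothing.
It also fails if it takes over 72 s, if anything falls off the work surface, if the arm or the gripper's body presses on something with over 40 N, if the wrist force passes 120 N, or if a joint passes its speed limit or range.

ROBOT

A 6-joint arm with a two-finger parallel gripper is mounted at the origin on the work surface. World frame = base frame: x ahead of the robot, y to its left, z up, the work surface at z = 0. Lengths are in m, angles in rad, forces in N, time in s.
With the tool pointing down it reaches from about 0.375 to 0.975 m from the base axis. Payload 3.8 kg.
Tool frame: the origin (TCP) lies at the very end of the fingers, on their centre line; the grasp point (between the pads) lies 19 mm behind it (bot.pinch_z is the distance from the TCP to the grasp point, in m); x points along the fingers, y is the direction in which the jaws open and shut, and the axes are right-handed (so a half turn about x gives the same grasp; the last joint's range is limited). The gripper opens to 85 mm and grips with 20 to 120 N. Pads are 22 mm wide; open, the fingers measure 114 mm over their backs; the gripper's body (76 mm by 85 mm) begins 54 mm behind the grasp point. The pads swing forward as they close: fully open they stand 13 mm farther back than shut.
Start: joints at [1.066, 0.264, 1.604, -0, 1.274, -0.037], TCP at [0.304, 0.602, 0.231] pointing down, gripper open.
Joint ranges: [-2.63, 2.63], [-0.94, 2.18], [0.31, 2.57], [-1.31, 4.45], [0, 2.66], [-2.55, 2.55]. Speed limits (rad/s): [2.57, 2.57, 3.14, 3.14, 3.14, 3.14].

INTERFACE

Orientations are given as a rotation vector (axis times angle).
In Python, from workcell import monitor, imaging, finish_job, bot gives the robot as it stands.
- The arm moves only by the tool jog_arm, never from a script. Its argument "rows" is a list of rows, each a list of 7 numbers: the shift along the tool's x, y, z in m, then the turn, a rotation vector about the tool's x, y, z in rad, then the opening in per cent of the stroke, from 0 (shut) to 100 (fully open). A call has 1 to 20 rows; each row is the pose to reach, as a shift and turn from the pose measured when the call began, along the tool's axes at that moment; what a row does not reach only later rows make up. A row lasts 1/10 s, in which the tool goes at most 50 mm and 8.59 degrees, less where a joint would pass 70% of its speed; a pose out of reach is approached as far as the arm can. A call with a gripper value outside its range is refused whole. The fingers move at their own pace and stop on an object; "force" is the grip in N (left out, the last holds). Time passes only in rows, so rows that repeat a pose let the fingers close. It gives the time, the measured TCP pose, the force and the opening at its end, in the units of the state.
- monitor.read_state(): the state, without advancing time (a new reading comes with each control period).
- imaging.read_camera(name): name is "scene" or "top" or "wrist"; returns the picture (480x640x3 uint8, blue, green, red); there is no depth.
- imaging.camera_params(name): a dict with "fx", "fy", "cx", "cy" (pixels), "T" (4x4, takes a point from camera to world coordinates); the wrist camera has in their place "T_tool_cam" (4x4, takes a point from camera to tool coordinates, whose origin is the TCP and whose axes are the tool frame's). Camera axes: x right, y down, z forward; pixel columns grow to the right and rows downward; lengths in m; the calibration is good to about 2 mm. A picture is of the moment at which its call begins: read the wrist's pose just before it. camera_params takes no time and is no camera call.
- finish_job(): hands the job in, once; it reports no verdict.
The state is a dict: "time": time; "q": joint angles; "joint_vel": joint speeds; "joint_torque": joint torques, N m; "tool_pos": TCP position; "tcp_rot": TCP orientation; "wrist_force": force on the tool from outside, world axes, zero at the start; "torque": the same for the moment, N m; "width": opening from 0.0 (shut) to 1.0 (fully open).
Only numpy, scipy, OpenCV 4.12 (cv2) and the standard library are available. Lean on these libraries where they do the work, as an engineer would, in place of code of your own. Each camera call takes 0.05 s, during which the arm holds its last target. There are 200 camera calls.

## Working session

There is one attempt and no reset: what is moved stays moved. The work goes in short steps, Python scripts to look and compute and a tool call to move; the robot and the scene stay as the last step left them, time stands still between calls to the robot, and variables do not carry over. Pictures are saved under pics/ and viewed, about 8 in all and at most 12, crops included, and the job is handed in when it is done.

Besides the shell and the picture viewer there is one more tool, called after "Emit:" by a JSON object that holds its "method" and its "body". jog_arm: Moves the arm, as the interface text tells. Its arguments: {"type":"object","properties":{"rows":{"type":"array","items":{"type":"array","items":{"type":"number"}}},"force":{"type":"number"}},"required":["rows"]}

```bash
mkdir -p pics; ls; python3 - <<'E'
from workcell import monitor, imaging, bot
import cv2, numpy as np
np.set_printoptions(precision=4,suppress=True)
s=monitor.read_state(); print(s['time'],s['tool_pos'],s['tcp_rot'],s['wrist_force'],s['width'])
for n in("top","scene"):
    cv2.imwrite(f"pics/{n}0.png",imaging.read_camera(n)); p=imaging.camera_params(n); print(n,{k:(np.array(v)) for k,v in p.items()})
print(imaging.camera_params("wrist"))
E
```

```text
pics
0.0 [0.304  0.6018 0.2299] [ 0.3651  1.5401 -0.3686] [ 0.6395  0.2599 -0.1063] 0.9991221941036077
top {'fx': array(462.7081), 'fy': array(462.7081), 'cx': array(317.6334), 'cy': array(245.4778), 'T': array([[-0.0081, -0.9986,  0.0529,  0.5495],
       [-0.9998,  0.0091,  0.0194, -0.0364],
       [-0.0198, -0.0528, -0.9984,  0.9809],
       [ 0.    ,  0.    ,  0.    ,  1.    ]])}
scene {'fx': array(500.783), 'fy': array(500.783), 'cx': array(311.4545), 'cy': array(238.865), 'T': array([[-0.2831,  0.6899, -0.6662,  1.2339],
       [ 0.959 ,  0.2147, -0.1852,  0.1578],
       [ 0.0152, -0.6914, -0.7224,  0.7453],
       [ 0.    ,  0.    ,  0.    ,  1.    ]])}
{'fx': 352.3807264392048, 'fy': 352.3807264392048, 'cx': 317.3186011500214, 'cy': 237.9957375611388, 'T_tool_cam': array([[ 0.0002, -0.3225,  0.9466, -0.1427],
       [ 1.    , -0.0002, -0.0003, -0.0003],
       [ 0.0003,  0.9466,  0.3225, -0.0827],
       [ 0.    ,  0.    ,  0.    ,  1.    ]])}
```

View pics/top0.png

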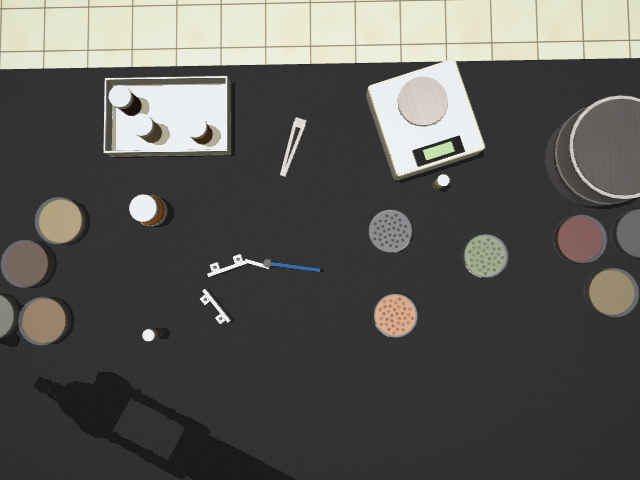

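View pics/scene0.png

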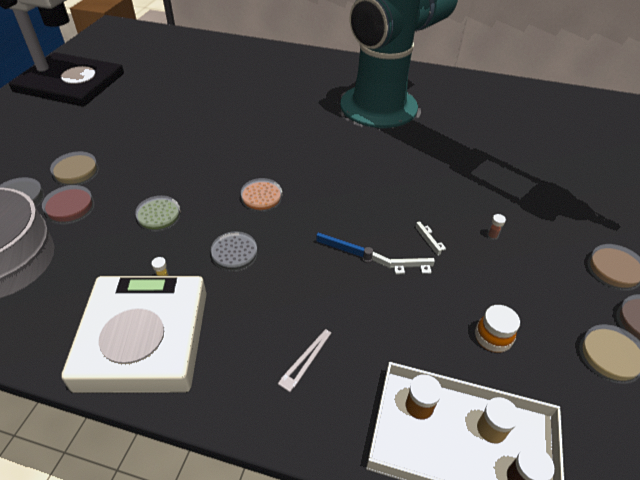

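The top view shows the orange dish at about (396,316). The V locator is near (225,290) with its mouth to the right, the hinge is at (268,263), and the gate bar ends at about (320,269). I'll measure these next.

```bash
cat >h.py <<'E'
import numpy as np, cv2
from scipy.spatial.transform import Rotation as R
from workcell import monitor, imaging, bot
np.set_printoptions(precision=4,suppress=True)
def w(cam,uv,z):
    p=imaging.camera_params(cam); T=np.array(p['T']); uv=np.atleast_2d(uv)
    d=np.c_[(uv[:,0]-p['cx'])/p['fx'],(uv[:,1]-p['cy'])/p['fy'],np.ones(len(uv))]@T[:3,:3].T
    return (T[:3,3]+d*((z-T[2,3])/d[:,2])[:,None])[:,:2]
def blobs(img,lo,hi,roi,mina=20):
    m=cv2.inRange(cv2.cvtColor(img,cv2.COLOR_BGR2HSV),lo,hi); k=np.zeros_like(m); x0,y0,x1,y1=roi; k[y0:y1,x0:x1]=m[y0:y1,x0:x1]
    c,_=cv2.findContours(k,cv2.RETR_EXTERNAL,cv2.CHAIN_APPROX_NONE)
    return k,[a for a in c if cv2.contourArea(a)>mina]
def hull_circle(cam,img,lo,hi,roi):
    k,_=blobs(img,lo,hi,roi); pts=np.argwhere(k)[:,::-1].astype(float)
    hw=w(cam,cv2.convexHull(pts.astype(np.float32))[:,0],.018); (c,r)=cv2.minEnclosingCircle(hw.astype(np.float32)); return np.array(c),r
E
python3 - <<'E'
from h import *
t=cv2.imread('pics/top0.png'); s=cv2.imread('pics/scene0.png')
print('orange top',hull_circle('top',t,(5,60,90),(18,255,255),(360,285,435,350)))
print('orange scene',hull_circle('scene',s,(3,60,90),(18,255,255),(230,170,295,215)))
for cam,img,roi in(('top',t,(190,240,340,330)),('scene',s,(300,210,460,285))):
    k,c=blobs(img,(100,120,60),(125,255,255),roi)
    for a in c:
        r=cv2.minAreaRect(w(cam,a[:,0],.024).astype(np.float32)); print(cam,'gate',r, cv2.boxPoints(r).tolist())
    k,c=blobs(img,(0,0,150),(180,60,255),roi,8)
    for a in c:
        r=cv2.minAreaRect(w(cam,a[:,0],.016).astype(np.float32)); print(cam,'white',cv2.contourArea(a),r,cv2.boxPoints(r).tolist())
a=t[235:335,190:340]; b=s[205:290,300:460]
cv2.imwrite('pics/c.png',np.vstack([cv2.resize(a,(600,300),interpolation=2),cv2.resize(b,(600,300),interpolation=2)]))
st=monitor.read_state(); print(R.from_rotvec(st['tcp_rot']).as_matrix())
E
```

```text
orange top (array([ 0.4561, -0.1755]), 0.041527457535266876)
orange scene (array([ 0.4676, -0.17  ]), 0.04550563916563988)
top gate ((0.5569109320640564, 0.028086382895708084), (0.10251203179359436, 0.007786187808960676), 81.95926666259766) [[0.5458865761756897, -0.02212117239832878], [0.5535961985588074, -0.023210283368825912], [0.5679352879524231, 0.07829393446445465], [0.5602256655693054, 0.07938304543495178]]
top white 211.0 ((0.47334980964660645, 0.20122084021568298), (0.08385217934846878, 0.021030621603131294), 38.90205383300781) [[0.4341185390949249, 0.18307486176490784], [0.44732555747032166, 0.16670840978622437], [0.5125811100006104, 0.21936681866645813], [0.49937406182289124, 0.2357332706451416]]
top white 273.5 ((0.5649861097335815, 0.1523277461528778), (0.037473950535058975, 0.12835028767585754), 7.233527183532715) [[0.5383177399635315, 0.21363288164138794], [0.5544788241386414, 0.08630412071943283], [0.5916544795036316, 0.09102261066436768], [0.5754933953285217, 0.2183513641357422]]
scene gate ((0.5644312500953674, 0.027934584766626358), (0.10127490758895874, 0.022643990
[... 778 characters left out ...]
 0.16597026586532593]]
scene white 176.0 ((0.5617823004722595, 0.15739881992340088), (0.024570951238274574, 0.11881736665964127), 9.338120460510254) [[0.5400199294090271, 0.2140267789363861], [0.5592992901802063, 0.09678397327661514], [0.5835446715354919, 0.10077086091041565], [0.5642653107643127, 0.2180136740207672]]
scene white 147.5 ((0.4784727692604065, 0.2000686079263687), (0.08672642707824707, 0.016913410276174545), 39.228424072265625) [[0.43953412771224976, 0.17919594049453735], [0.4502304196357727, 0.16609430313110352], [0.5174114108085632, 0.22094127535820007], [0.5067151188850403, 0.2340429127216339]]
[[-0.001   0.4509  0.8926]
 [-0.0019  0.8926 -0.4509]
 [-1.     -0.0022 -0.0001]]
```

View pics/c.png

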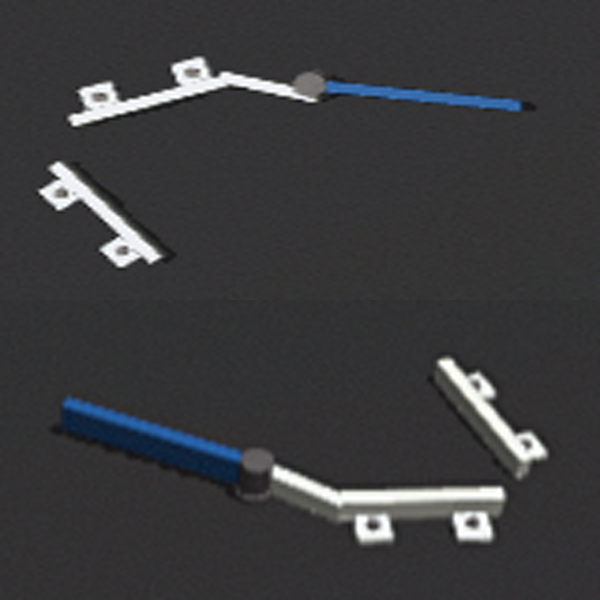

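The crop shows the fence tops clearly. Their centre-line ends in full-image pixels are about (208,275)–(246,261) for the upper fence and (204,290)–(229,322) for the lower. The hinge post is at about (267,263).

```bash
python3 - <<'E'
from h import *
f=lambda c,off,sx,sy:np.array(c,float)/[sx,sy]+off-.4
top=f([[73,121],[226,78],[57,166],[155,258],[310,83]],[190,235],4,3)
sc=f([[502,494],[340,497],[445,362],[522,462],[258,456]],[300,205],3.75,300/85)
for cam,p in(('top',top),('scene',sc)):
    q=w(cam,p[:4],.016); h=w(cam,p[4],.028)[0]
    A=(q[1]-q[0]); B=(q[3]-q[2]); print(cam,q.tolist(),'len',np.linalg.norm(A),np.linalg.norm(B))
    A/=np.linalg.norm(A);B/=np.linalg.norm(B); x=-(A+B); x/=np.linalg.norm(x); y=np.array([-x[1],x[0]])
    print('half angle',np.degrees(np.arccos(-A@x)),'yaw',np.degrees(np.arctan2(x[1],x[0])))
    c,s=np.cos(np.radians(55)),np.sin(np.radians(55))
    nA=c*x-s*y; nB=c*x+s*y
    # intersection of inner offset lines: n.o = n.q - 49mm
    o=np.linalg.solve([nA,nB],[nA@q[:2].mean(0)-.049,nB@q[2:].mean(0)-.049])
    print('origin lines',o,'mids',q[:2].mean(0)-.049*nA,q[2:].mean(0)-.049*nB,'hinge',h,'from hinge',h+.052*x+.074*y)
    for z in(.02,.016): pass
t=cv2.imread('pics/top0.png')
g=cv2.cvtColor(t,cv2.COLOR_BGR2HSV)[280:352,360:432]
E
```

```text
top [[0.5410237480872219, 0.21242997969749003], [0.5703124061145197, 0.1321751810351071], [0.5098253003190396, 0.22068301144555166], [0.4459354636316276, 0.16917983131513903]] len 0.08543218478641186 0.08206393114815977
half angle 35.58809900664317 yaw 74.46124672850618
origin lines [0.5091 0.1571] mids [0.5095 0.156 ] [0.509  0.1571] hinge [0.5662 0.0866] from hinge [0.5089 0.1565]
scene [[0.7365359111720106, 0.23685463030332848], [0.7594918463029265, 0.16735356154952505], [0.6667575793631035, 0.20135602537890548], [0.7158590713421941, 0.24344707371416643]] len 0.07319408115179625 0.06467312320070807
half angle 56.16291610955054 yaw 164.44110626155498
origin lines [0.7993 0.1682] mids [0.7643 0.1559] [0.7291 0.2535] hinge [0.7558 0.1279] from hinge [0.6859 0.0706]
```

Measured so far:
- **Locator:** home at about (0.509, 0.157), push-in yaw about 74.5°. The fence mid-points and the hinge agree to within 1 mm.
- **Gate:** about 1.69 rad, inside the stated range.
- **Dish:** at about (-0.333, -0.038) in the locator frame, so a straight push clears the gate.

Next I'll work out the move to behind the dish.

```bash
cat >>h.py <<'E'
O=np.array([.509,.1567]); YAW=np.radians(74.5)
X=np.array([np.cos(YAW),np.sin(YAW)]); Y=np.array([-X[1],X[0]])
def loc(p): d=np.asarray(p)[:2]-O; return np.array([d@X,d@Y])
def glob(l): return O+l[0]*X+l[1]*Y
def goal(px,py,z,yaw_ty):   # world target, yaw of tool y -> row numbers
    s=monitor.read_state(); R0=R.from_rotvec(s['tcp_rot']).as_matrix()
    ty=np.array([np.cos(yaw_ty),np.sin(yaw_ty),0]); tx=np.array([0,0,-1.]); Rg=np.c_[tx,ty,np.cross(tx,ty)]
    return np.r_[R0.T@(np.array([px,py,z])-s['tool_pos']),R.from_matrix(R0.T@Rg).as_rotvec()]
E
python3 - <<'E'
from h import *
t=cv2.imread('pics/top0.png')
ya=YAW-np.pi/2
print(loc([.457,-.174]))
for p in ([.45,.2,.2],[.437,-.246,.08]): print(goal(*p,ya))
E
```

```text
[-0.3326 -0.0383]
[ 0.0306 -0.2928  0.3115  1.3736  0.0014  0.0019]
[ 0.1515 -0.6965  0.501   1.3736  0.0014  0.0019]
```

Emit:
{"method": "jog_arm", "body": {"rows": [[0.03,-0.293,0.311,0.7,0,0,71],[0.03,-0.293,0.311,0.7,0,0,71],[0.03,-0.293,0.311,0.7,0,0,71],[0.03,-0.293,0.311,0.7,0,0,71],[0.03,-0.293,0.311,0.7,0,0,71],[0.03,-0.293,0.311,0.7,0,0,71],[0.03,-0.293,0.311,0.7,0,0,71],[0.03,-0.293,0.311,0.7,0,0,71],[0.151,-0.697,0.501,1.374,0.001,0.002,71],[0.151,-0.697,0.501,1.374,0.001,0.002,71],[0.151,-0.697,0.501,1.374,0.001,0.002,71],[0.151,-0.697,0.501,1.374,0.001,0.002,71],[0.151,-0.697,0.501,1.374,0.001,0.002,71],[0.151,-0.697,0.501,1.374,0.001,0.002,71],[0.151,-0.697,0.501,1.374,0.001,0.002,71],[0.151,-0.697,0.501,1.374,0.001,0.002,71],[0.151,-0.697,0.501,1.374,0.001,0.002,71],[0.151,-0.697,0.501,1.374,0.001,0.002,71],[0.151,-0.697,0.501,1.374,0.001,0.002,71],[0.151,-0.697,0.501,1.374,0.001,0.002,71]]}}

```text
time: 2.1
tool_pos: [0.436, -0.2467, 0.0797]
tcp_rot: [1.408, 1.069, -1.408]
wrist_force: [0.2, 0.2, -0.4]
width: 0.711
```

```bash
python3 - <<'E'
from h import *
ya=YAW-np.pi/2
s=monitor.read_state(); print(s['time'],s['tool_pos'],s['width'],goal(.437,-.246,.08,ya))
img=imaging.read_camera('wrist'); cv2.imwrite('pics/w1.png',img)
p=imaging.camera_params('wrist'); T=np.eye(4);T[:3,:3]=R.from_rotvec(s['tcp_rot']).as_matrix();T[:3,3]=s['tool_pos'];T=T@np.array(p['T_tool_cam'])
print(T)
E
```

```text
2.1 [ 0.436  -0.2467  0.0797] 0.7114042498131096 [-0.0003  0.0008 -0.0009 -0.003  -0.0008  0.0015]
[[ 0.9628 -0.2557 -0.0878  0.4587]
 [-0.2704 -0.9117 -0.3093 -0.1674]
 [-0.001   0.3215 -0.9469  0.2225]
 [ 0.      0.      0.      1.    ]]
```

View pics/w1.png

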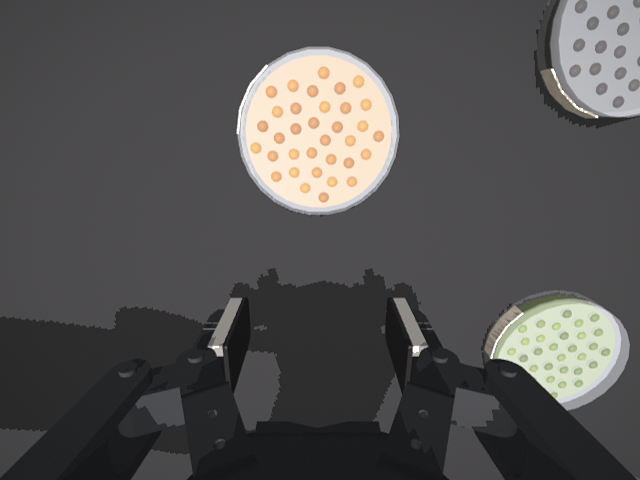

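The wrist view shows the orange dish centred at (318,130), on the tool's centre line. Its ray to z = 20 mm lands at (0.457, -0.173), which matches the top view. I'll go down and start pushing.

Emit:
{"method": "jog_arm", "body": {"rows": [[0.03,0,0,0,0,0,71],[0.055,0,0,0,0,0,71],[0.07,0,0,0,0,0,71],[0.075,0,0,0,0,0,71],[0.075,0,-0.01,0,0,0,71],[0.075,0,-0.018,0,0,0,71],[0.075,0,-0.025,0,0,0,71],[0.075,-0.0005,-0.031,0,0,0,71],[0.075,-0.001,-0.037,0,0,0,71],[0.075,-0.0015,-0.043,0,0,0,71],[0.075,-0.002,-0.049,0,0,0,71],[0.075,-0.003,-0.056,0,0,0,71],[0.075,-0.004,-0.063,0,0,0,71],[0.075,-0.005,-0.07,0,0,0,71],[0.075,-0.005,-0.07,0,0,0,71]]}}

```text
time: 3.65
tool_pos: [0.45, -0.1759, 0.0049]
tcp_rot: [1.407, 1.071, -1.407]
wrist_force: [-0.2, -0.2, 0.2]
width: 0.711
```

```bash
python3 - <<'E'
from h import *
s=monitor.read_state(); print(s['time'],s['tool_pos'],loc(s['tool_pos']),s['width'],s['wrist_force'])
t=imaging.read_camera('top'); cv2.imwrite('pics/t2.png',t); 
img=imaging.read_camera('wrist'); cv2.imwrite('pics/w2.png',np.hstack([img[:,:,:],cv2.resize(t[240:400,300:460],(480,480))])[::1])
a=cv2.imread('pics/w2.png'); cv2.imwrite('pics/w2.png',cv2.resize(a,(800,343)))
E
```

```text
3.65 [ 0.45   -0.1759  0.0049] [-0.3363 -0.0321] 0.7106336569878083 [-0.1791 -0.1762  0.2109]
```

View pics/w2.png

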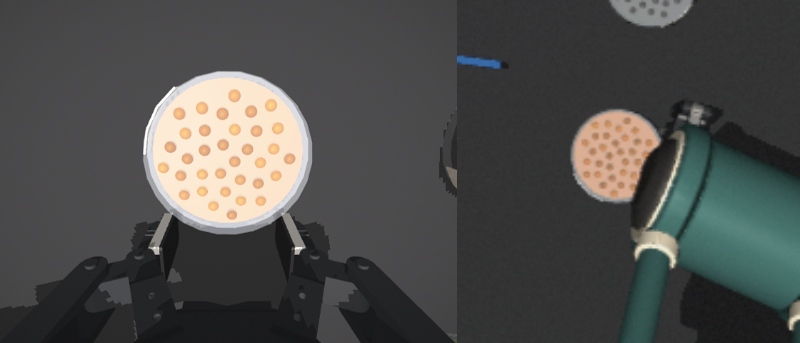

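The dish sits evenly between the two fingertips. The push continues along the line towards the mouth.

Emit:
{"method": "jog_arm", "body": {"rows": [[0,-0.001,-0.006,0,0,0,71],[0,-0.002,-0.014,0,0,0,71],[0,-0.004,-0.024,0,0,0,71],[0,-0.006,-0.035,0,0,0,71],[0,-0.008,-0.046,0,0,0,71],[0,-0.01,-0.057,0,0,0,71],[0,-0.012,-0.068,0,0,0,71],[0,-0.014,-0.079,0,0,0,71],[0,-0.016,-0.09,0,0,0,71],[0,-0.018,-0.101,0,0,0,71],[0,-0.02,-0.112,0,0,0,71],[0,-0.022,-0.123,0,0,0,71],[0,-0.024,-0.134,0,0,0,71],[0,-0.026,-0.145,0,0,0,71],[0,-0.028,-0.156,0,0,0,71],[0,-0.029,-0.167,0,0,0,71],[0,-0.03,-0.178,0,0,0,71],[0,-0.031,-0.188,0,0,0,71],[0,-0.032,-0.196,0,0,0,71],[0,-0.032,-0.202,0,0,0,71]]}}

```text
time: 5.75
tool_pos: [0.473, 0.0276, 0.005]
tcp_rot: [1.406, 1.071, -1.407]
wrist_force: [-0.7, -0.2, -0.5]
width: 0.71
```

```bash
cat >>h.py <<'E'
def look(name):
    s=monitor.read_state(); img=imaging.read_camera('wrist'); cv2.imwrite(name,img)
    p=imaging.camera_params('wrist'); T=np.eye(4);T[:3,:3]=R.from_rotvec(s['tcp_rot']).as_matrix();T[:3,3]=s['tool_pos'];T=T@np.array(p['T_tool_cam'])
    def wp(uv,z):
        d=T[:3,:3]@[(uv[0]-p['cx'])/p['fx'],(uv[1]-p['cy'])/p['fy'],1]; return (T[:3,3]+d*(z-T[2,3])/d[2])[:2]
    k,c=blobs(img,(3,20,130),(25,255,255),(0,0,640,400),2000); c=max(c,key=cv2.contourArea)
    hw=np.array([wp(q,.019) for q in c[:,0]],np.float32); e,r=cv2.minEnclosingCircle(hw)
    print('t',s['time'],'tcp',s['tool_pos'],loc(s['tool_pos']),'F',s['wrist_force'],'dish loc',loc(e),r)
    return img,wp
E
python3 - <<'E'
from h import *
look('pics/w3.png')
E
```

```text
t 5.75 tcp [0.473  0.0276 0.005 ] [-0.134   0.0002] F [-0.7487 -0.1952 -0.4522] dish loc [-0.0882 -0.0002] 0.03973719850182533
```

View pics/w3.png

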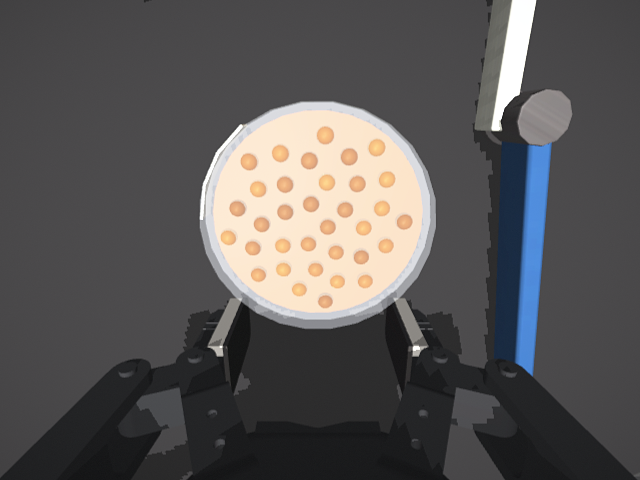

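The dish is caged at locator x of about -88 mm, y about 0, and the fingers are clear of the gate. I'll push on, slowing at the end.

Emit:
{"method": "jog_arm", "body": {"rows": [[0,0,-0.006,0,0,0,71],[0,0,-0.014,0,0,0,71],[0,0,-0.024,0,0,0,71],[0,0,-0.034,0,0,0,71],[0,0,-0.044,0,0,0,71],[0,0,-0.053,0,0,0,71],[0,0,-0.061,0,0,0,71],[0,0,-0.068,0,0,0,71],[0,0,-0.073,0,0,0,71],[0,0,-0.077,0,0,0,71],[0,0,-0.08,0,0,0,71],[0,0,-0.082,0,0,0,71],[0,0,-0.082,0,0,0,71]]}}

```text
time: 7.1
tool_pos: [0.4955, 0.1072, 0.0052]
tcp_rot: [1.407, 1.071, -1.406]
wrist_force: [-0.0, -0.2, -0.1]
width: 0.71
```

```bash
python3 - <<'E'
from h import *
look('pics/w4.png')
E
```

```text
t 7.1 tcp [0.4955 0.1072 0.0052] [-0.0513 -0.0002] F [-0.0324 -0.1555 -0.0734] dish loc [-0.0053 -0.0004] 0.03978041559457779
```

View pics/w4.png

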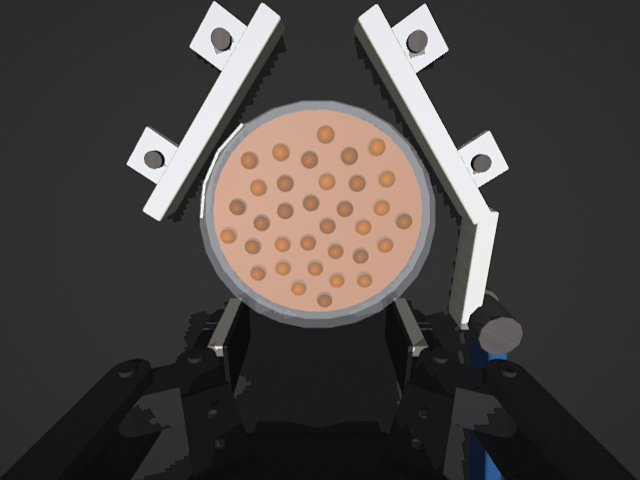

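The dish is nearly home, and the gap looks slightly smaller at the left fence than the right. I'll measure both gaps from this picture.

```bash
python3 - <<'E'
from h import *
s=monitor.read_state(); img=cv2.imread('pics/w4.png')
p=imaging.camera_params('wrist'); T=np.eye(4);T[:3,:3]=R.from_rotvec(s['tcp_rot']).as_matrix();T[:3,3]=s['tool_pos'];T=T@np.array(p['T_tool_cam'])
def wp(uv,z):
    d=T[:3,:3]@[(uv[0]-p['cx'])/p['fx'],(uv[1]-p['cy'])/p['fy'],1]; return (T[:3,3]+d*(z-T[2,3])/d[2])[:2]
g=cv2.inRange(img,(190,190,190),(255,255,255)); c,_=cv2.findContours(g,cv2.RETR_EXTERNAL,cv2.CHAIN_APPROX_NONE)
D=glob([-.0053,-.0004])
# inner top edges: in each image row, first/last white pixel of the fences facing the dish
for nm,cols,side,rows in(('left',(140,300),-1,range(40,195,5)),('right',(350,500),0,range(30,200,5))):
    pts=[]
    for v in rows:
        x=np.flatnonzero(g[v,cols[0]:cols[1]])
        if nm=='left': x=x[:np.argmax(np.r_[np.diff(x)>3,True])+1] if False else x
        if len(x): pts.append(wp([x[side]+cols[0],v],.016))
    pts=np.array(pts,np.float32); vx,vy,x0,y0=cv2.fitLine(pts,cv2.DIST_HUBER,0,.0005,.001).ravel()
    n=np.array([-vy,vx]); dist=abs((D-[x0,y0])@n); l=[vx@X if 0 else vx*X[0]+vy*X[1],vx*Y[0]+vy*Y[1]]
    res=np.abs((pts-[x0,y0])@n); print(nm,'dist centre->fence mm',dist*1e3,'angle in loc',np.degrees(np.arctan(l[1]/l[0])),'res',res.max()*1e3)
E
```

```text
left dist centre->fence mm 43.35122904717169 angle in loc -26.111750854280753 res 4.344958
right dist centre->fence mm 49.283651307815255 angle in loc 34.324395004048256 res 0.15951833
```

The right gap is about 4.3 mm. The left fit was spoiled by the white label. Home therefore lies about 1.5 mm towards locator -y, so I'll add a small sideways shift and push gently in steps, watching the force.

Emit:
{"method": "jog_arm", "body": {"rows": [[0,0.0005,-0.001,0,0,0,71],[0,0.001,-0.002,0,0,0,71],[0,0.0012,-0.003,0,0,0,71],[0,0.0015,-0.004,0,0,0,71],[0,0.0015,-0.005,0,0,0,71],[0,0.0015,-0.005,0,0,0,71]]}}

```text
time: 7.75
tool_pos: [0.4984, 0.1116, 0.0053]
tcp_rot: [1.407, 1.071, -1.406]
wrist_force: [0.2, 0.1, -0.8]
width: 0.712
```

Emit:
{"method": "jog_arm", "body": {"rows": [[0,0,-0.001,0,0,0,71],[0,0,-0.0015,0,0,0,71],[0,0,-0.0015,0,0,0,71]]}}

```text
time: 8.05
tool_pos: [0.4989, 0.1132, 0.0053]
tcp_rot: [1.407, 1.071, -1.406]
wrist_force: [0.5, -0.6, 0.8]
width: 0.709
```

```bash
python3 - <<'E'
from h import *
look('pics/w5.png')
E
```

```text
t 8.05 tcp [0.4989 0.1132 0.0053] [-0.0446 -0.0019] F [ 0.4586 -0.6001  0.8242] dish loc [ 0.0011 -0.0022] 0.03975667431950569
```

View pics/w5.png

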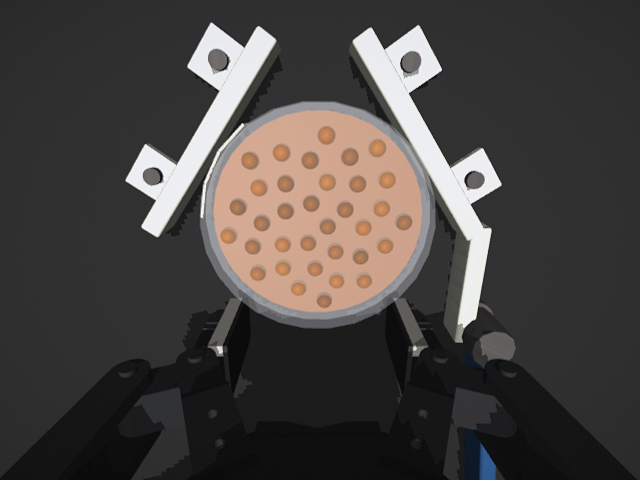

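Both gaps are now small and roughly equal, but the force shows no firm contact yet. I'll keep going in small steps.

Emit:
{"method": "jog_arm", "body": {"rows": [[0,0,-0.001,0,0,0,71],[0,0,-0.002,0,0,0,71],[0,0,-0.002,0,0,0,71]]}}

```text
time: 8.4
tool_pos: [0.4987, 0.1146, 0.0051]
tcp_rot: [1.405, 1.072, -1.407]
wrist_force: [-1.7, -4.9, 2.1]
width: 0.706
```

Emit:
{"method": "jog_arm", "body": {"rows": [[0,0,-0.001,0,0,0,71],[0,0,-0.0015,0,0,0,71],[0,0,-0.0015,0,0,0,71]]}}

```text
time: 8.7
tool_pos: [0.4985, 0.1153, 0.005]
tcp_rot: [1.404, 1.072, -1.409]
wrist_force: [-3.0, -6.2, 2.1]
width: 0.709
```

Contact: about 7 N along the push axis. I'll check whether both fences are touching.

```bash
python3 - <<'E'
from h import *
img,wp=look('pics/w6.png')
cv2.imwrite('pics/w6c.png',cv2.resize(img[20:340,120:520],(800,640-40),interpolation=cv2.INTER_CUBIC))
E
```

```text
t 8.7 tcp [0.4985 0.1153 0.005 ] [-0.0427 -0.0009] F [-3.014  -6.1505  2.0841] dish loc [ 0.0024 -0.0013] 0.039826393127441406
```

View pics/w6c.png

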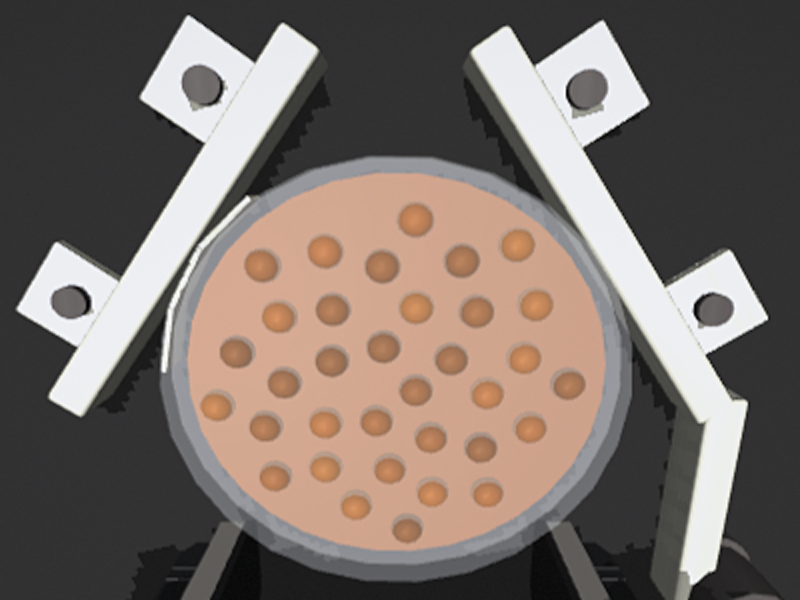

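The dish rim is tangent to both fences near their middles, so both are touching. I'll press slightly harder once, back straight off and rise.

Emit:
{"method": "jog_arm", "body": {"rows": [[0,0.0005,-0.001,0,0,0,71],[0,0.001,-0.002,0,0,0,71],[0,0.001,-0.002,0,0,0,71]]}}

```text
time: 9.05
tool_pos: [0.4986, 0.1155, 0.0049]
tcp_rot: [1.4, 1.072, -1.412]
wrist_force: [-4.7, -8.9, 4.1]
width: 0.712
```

Emit:
{"method": "jog_arm", "body": {"rows": [[0,0,0.003,0,0,0,71],[0,0,0.01,0,0,0,71],[0,0,0.025,0,0,0,71],[0,0,0.045,0,0,0,71],[0,0,0.05,0,0,0,71],[-0.04,0,0.05,0,0,0,40],[-0.08,0,0.05,0,0,0,0],[-0.095,0,0.05,0,0,0,0]]}}

```text
time: 9.85
tool_pos: [0.4889, 0.0676, 0.1042]
tcp_rot: [1.405, 1.068, -1.406]
wrist_force: [-0.2, 0.4, 0.4]
width: 0.2
```

```bash
python3 - <<'E'
from h import *
img,wp=look('pics/w7.png')
t=imaging.read_camera('top'); cv2.imwrite('pics/t7.png',t)
cv2.imwrite('pics/w7c.png',np.hstack([cv2.resize(img,(480,360)),cv2.resize(t[240:340,195:285],(320,360),interpolation=2)]))
k,c=blobs(t,(100,120,60),(125,255,255),(190,240,340,330))
for a in c: print('gate',cv2.boxPoints(cv2.minAreaRect(w('top',a[:,0],.024).astype(np.float32))).tolist())
# plans: start behind the gate on its outer side
H=glob([-.052,-.074]); print('hinge',H,'tool y/z in loc = -y,-x')
E
```

```text
t 9.85 tcp [0.4889 0.0676 0.1042] [-0.0912 -0.0044] F [-0.1528  0.4239  0.4151] dish loc [-0.0001 -0.0015] 0.0408703051507473
gate [[0.545730710029602, -0.022096192464232445], [0.5533937215805054, -0.023192496970295906], [0.5679118633270264, 0.07828783243894577], [0.560248851776123, 0.07938413321971893]]
hinge [0.5664 0.0868] tool y/z in loc = -y,-x
```

View pics/w7c.png

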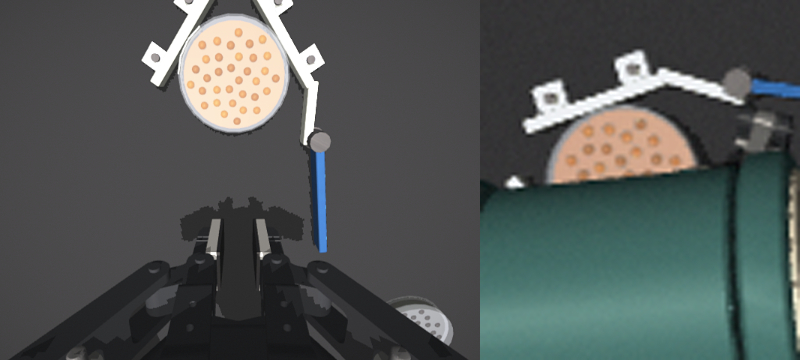

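The dish touches both fences and the gate hasn't moved. Now I'll plan the gate sweep with closed fingertips, starting on the bar's outer side at 80 mm radius.

```bash
python3 - <<'E'
from h import *
H=np.array([-.0525,-.0745])
def P(th,ex=0):
    u=np.array([-np.sin(th),np.cos(th)]); n=np.array([-np.cos(th),-np.sin(th)])
    return H+.08*u+(.004+.015*abs(np.sin(th))+.011*abs(np.cos(th))+ex)*n
ya=YAW-np.pi/2; S=P(1.69,.015); print('start loc',S,glob(S),goal(*glob(S),.104,ya))
for th in np.r_[np.arange(1.6,0,-.1),0.05,0]:
    d=P(th)-S; print(round(th,2),'rows y,z mm',np.round(-d[1]*1e3,1),np.round(-d[0]*1e3,1))
E
```

```text
start loc [-0.1277 -0.119 ] [0.5895 0.0018] [-0.0005  0.1145  0.0367  0.0002  0.001  -0.0008]
1.6 rows y,z mm -22.8 4.2
1.5 rows y,z mm -30.4 5.9
1.4 rows y,z mm -37.7 7.1
1.3 rows y,z mm -45.2 7.6
1.2 rows y,z mm -53.0 7.3
1.1 rows y,z mm -60.8 6.2
1.0 rows y,z mm -68.7 4.3
0.9 rows y,z mm -76.5 1.5
0.8 rows y,z mm -84.1 -2.2
0.7 rows y,z mm -91.4 -6.8
0.6 rows y,z mm -98.3 -12.3
0.5 rows y,z mm -104.7 -18.6
0.4 rows y,z mm -110.4 -25.7
0.3 rows y,z mm -115.3 -33.5
0.2 rows y,z mm -119.3 -41.9
0.1 rows y,z mm -122.4 -50.9
0.05 rows y,z mm -123.6 -55.5
0.0 rows y,z mm -124.5 -60.2
```

Emit:
{"method": "jog_arm", "body": {"rows": [[0,0.04,0.012,0,0,0,0],[0,0.08,0.025,0,0,0,0],[0,0.115,0.037,0,0,0,0],[0,0.115,0.037,0,0,0,0],[0.04,0.115,0.037,0,0,0,0],[0.07,0.115,0.037,0,0,0,0],[0.09,0.115,0.037,0,0,0,0],[0.094,0.115,0.037,0,0,0,0],[0.094,0.115,0.037,0,0,0,0]]}}

```text
time: 10.85
tool_pos: [0.5879, 0.0016, 0.0078]
tcp_rot: [1.403, 1.071, -1.409]
wrist_force: [-0.1, -0.7, 0.7]
width: -0.002
```

Emit:
{"method": "jog_arm", "body": {"rows": [[0,-0.006,0.002,0,0,0,0],[0,-0.012,0.003,0,0,0,0],[0,-0.018,0.004,0,0,0,0],[0,-0.023,0.004,0,0,0,0],[0,-0.03,0.006,0,0,0,0],[0,-0.038,0.007,0,0,0,0],[0,-0.045,0.008,0,0,0,0],[0,-0.053,0.007,0,0,0,0],[0,-0.061,0.006,0,0,0,0],[0,-0.069,0.004,0,0,0,0],[0,-0.076,0.002,0,0,0,0],[0,-0.084,-0.002,0,0,0,0],[0,-0.091,-0.007,0,0,0,0],[0,-0.098,-0.012,0,0,0,0],[0,-0.104,-0.018,0,0,0,0],[0,-0.104,-0.018,0,0,0,0]]}}

```text
time: 12.45
tool_pos: [0.4914, 0.0477, 0.0078]
tcp_rot: [1.402, 1.072, -1.409]
wrist_force: [0.8, 0.1, -0.5]
width: 0.001
```

```bash
python3 - <<'E'
from h import *
img,wp=look('pics/w8.png')
E
```

```text
t 12.45 tcp [0.4914 0.0477 0.0078] [-0.1097 -0.0122] F [ 0.7987  0.0726 -0.5047] dish loc [-0.0016 -0.0019] 0.03965764865279198
```

View pics/w8.png

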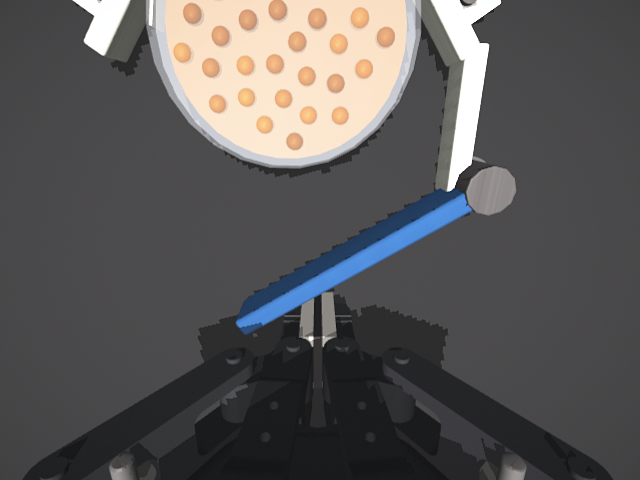

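The gate is swinging ahead of the fingertips, now at about 0.5 rad, and the dish hasn't moved. I'll finish the arc.

Emit:
{"method": "jog_arm", "body": {"rows": [[0,-0.005,-0.007,0,0,0,0],[0,-0.009,-0.014,0,0,0,0],[0,-0.012,-0.02,0,0,0,0],[0,-0.015,-0.026,0,0,0,0],[0,-0.017,-0.031,0,0,0,0],[0,-0.018,-0.035,0,0,0,0],[0,-0.019,-0.038,0,0,0,0],[0,-0.019,-0.038,0,0,0,0]]}}

```text
time: 13.3
tool_pos: [0.4836, 0.0895, 0.0079]
tcp_rot: [1.402, 1.072, -1.408]
wrist_force: [0.1, -0.1, 0.5]
width: -0.001
```

Emit:
{"method": "jog_arm", "body": {"rows": [[0,0,-0.001,0,0,0,0],[0,0,-0.002,0,0,0,0],[0,0,-0.003,0,0,0,0],[0,0,-0.003,0,0,0,0]]}}

```text
time: 13.7
tool_pos: [0.4843, 0.0923, 0.0078]
tcp_rot: [1.402, 1.072, -1.408]
wrist_force: [-0.8, -0.5, -0.7]
width: 0.002
```

Emit:
{"method": "jog_arm", "body": {"rows": [[0,0,-0.001,0,0,0,0],[0,0,-0.002,0,0,0,0],[0,0,-0.002,0,0,0,0]]}}

```text
time: 14.0
tool_pos: [0.4849, 0.0943, 0.0078]
tcp_rot: [1.402, 1.072, -1.408]
wrist_force: [0.3, -0.6, -0.5]
width: 0.001
```

Emit:
{"method": "jog_arm", "body": {"rows": [[0,0,-0.001,0,0,0,0],[0,0,-0.002,0,0,0,0],[0,0,-0.002,0,0,0,0]]}}

```text
time: 14.3
tool_pos: [0.4853, 0.0958, 0.0078]
tcp_rot: [1.4, 1.072, -1.409]
wrist_force: [-1.3, -4.4, 1.7]
width: 0.0
```

```bash
python3 - <<'E'
from h import *
img,wp=look('pics/w9.png')
E
```

```text
t 14.3 tcp [0.4853 0.0958 0.0078] [-0.065   0.0066] F [-1.2905 -4.416   1.6747] dish loc [ 0.0012 -0.001 ] 0.03982263803482056
```

View pics/w9.png

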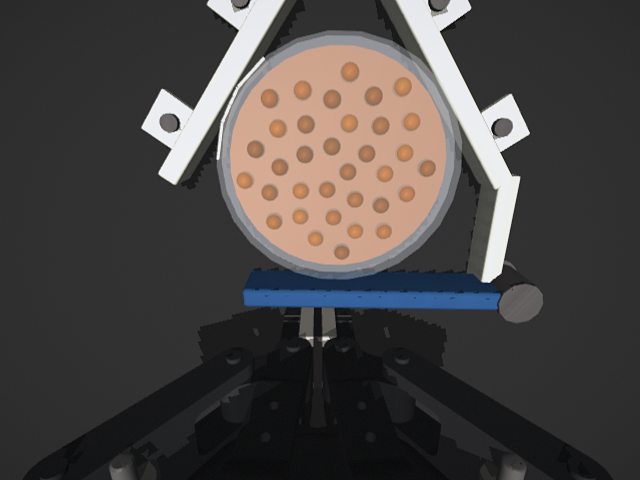

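The gate lies square across the mouth and the force has risen to 4.6 N at the stop. One slightly firmer press, then back off, rise and check.

Emit:
{"method": "jog_arm", "body": {"rows": [[0,0,-0.001,0,0,0,0],[0,0,-0.002,0,0,0,0],[0,0,-0.003,0,0,0,0],[0,0,-0.003,0,0,0,0]]}}

```text
time: 14.75
tool_pos: [0.4853, 0.0961, 0.0077]
tcp_rot: [1.395, 1.071, -1.411]
wrist_force: [-2.5, -14.6, 4.6]
width: 0.0
```

Emit:
{"method": "jog_arm", "body": {"rows": [[0,0,0.005,0,0,0,0],[0,0,0.02,0,0,0,0],[0,0,0.04,0,0,0,0],[-0.04,0,0.07,0,0,0,0],[-0.09,0,0.1,0,0,0,0],[-0.13,0,0.14,0,0,0,0],[-0.15,0,0.18,0,0,0,0],[-0.15,0,0.22,0,0,0,0],[-0.15,0,0.26,0,0,0,0],[-0.15,0,0.28,0,0,0,0],[-0.15,0,0.28,0,0,0,0]]}}

```text
time: 15.85
tool_pos: [0.4118, -0.1754, 0.16]
tcp_rot: [1.398, 1.067, -1.413]
wrist_force: [0.2, 0.2, 1.2]
width: -0.0
```

```bash
python3 - <<'E'
from h import *
t=imaging.read_camera('top'); cv2.imwrite('pics/t10.png',t); s=monitor.read_state(); print(s['time'],s['tool_pos'],s['wrist_force'])
k,c=blobs(t,(100,120,60),(125,255,255),(190,240,340,330))
for a in c:
    r=cv2.boxPoints(cv2.minAreaRect(w('top',a[:,0],.025).astype(np.float32))); print('gate loc',[loc(p).round(4).tolist() for p in r])
e,r=hull_circle('top',t,(5,60,90),(18,255,255),(205,250,300,330)); print('dish loc',loc(e),r)
t0=cv2.imread('pics/top0.png'); d=cv2.absdiff(t,t0).max(2)
cv2.imwrite('pics/t10c.png',np.hstack([cv2.resize(t[245:335,195:295],(400,360),interpolation=2),cv2.resize(t,(400,360))]))
E
```

```text
15.9 [ 0.412  -0.174   0.1598] [ 0.2355  0.0318 -0.1158]
gate loc [[-0.0557, 0.0369], [-0.0568, -0.0632], [-0.048, -0.0633], [-0.0468, 0.0368]]
dish loc [-0.0019 -0.0011] 0.041660163551568985
```

The viewer limit is reached, so I'll check the bystanders numerically and then hand in.

```bash
python3 - <<'E'
from h import *
from workcell import finish_job
a=cv2.imread('pics/top0.png'); b=cv2.imread('pics/t10.png'); d=cv2.absdiff(a,b).max(2)
for n,(x,y,r) in dict(black=(390,231,24),green=(486,256,24),vial_a=(443,181,9),vial_b=(149,335,9),jar=(148,210,20),forceps=(293,147,32)).items():
    q=d[y-r:y+r,x-r:x+r]; print(n,'changed px frac',(q>40).mean().round(3),'of',q.size)
print(finish_job())
E
```

```text
black changed px frac 0.0 of 2304
green changed px frac 0.0 of 2304
vial_a changed px frac 0.0 of 324
vial_b changed px frac 0.0 of 324
jar changed px frac 0.0 of 1600
forceps changed px frac 0.0 of 4096
the job is handed in; nothing more can be done
None
```

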